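Set the mitre box to its third stop and butt the batten up for the cut

ROBOT

A 7-joint arm with a two-finger parallel gripper is mounted at the origin on a cart in front of the work surface, level with it; the furniture and walls round the work are solid. World frame = base frame: x ahead of the robot, y to its left, z up, the work surface at z = 0. Lengths are in m, angles in rad, forces in N, time in s.
With the tool pointing down it reaches from about 0.425 to 0.925 m from the base axis. Payload 6.8 kg.
Tool frame: the origin (TCP) lies between the finger pads; the fingertips stand 14 mm ahead of it and the grasp point (between the pads) lies 5 mm behind it; z points along the fingers, y is the line along which they close (so a half turn about z gives the same grasp; the last joint's range is limited). The gripper opens to 85 mm and grips with 20 to 120 N. Pads are 22 mm wide; open, the fingers measure 114 mm over their backs; the gripper's body (76 mm by 85 mm) begins 54 mm behind the grasp point. The pads swing forward as they close: fully open they stand 13 mm farther back than shut.
Start: joints at [-1.357, 0.477, 0.022, 1.555, -0.011, 1.109, -0.083], TCP at [0.213, 0.64, 0.245] pointing down, gripper open.
Joint ranges: [-2.96, 2.96], [-0.34, 2.1], [-1.41, 1.46], [0.24, 2.44], [-1.37, 4.51], [0.17, 1.92], [-2.96, 2.96]. Speed limits (rad/s): [2.39, 2.39, 3.14, 3.14, 3.14, 3.14, 3.14].

INTERFACE

Orientations are given as a rotation vector (axis times angle).
In Python, from bench import r, eyes, ticket gives the robot as it stands. The module is installed in compiled form; this text tells all that it offers.
- The arm moves only by the tool arm_command, never from a script. Its argument "plan" is text: rows parted by semicolons, each of 4 numbers parted by spaces: the shift along the tool's x, y, z in m, then the turn about the tool's z in degrees. In form: tx ty tz yaw; .... A call has 1 to 20 rows; each row shifts and turns the commanded pose from where the row before left it, along the tool's axes as they then stand; what a row does not reach is not made up. A row lasts 1/8 s, in which the tool goes at most 62.5 mm and 10.7 degrees, less where a joint would pass 70% of its speed; a pose out of reach is approached as far as the arm can. A call is refused whole if a number of a shift passes 0.0625 or a number of a turn 10.7, either way. A call with a gripper value outside its range is refused whole. "hand" is the closure, from -1 (fully open) to 1 (shut), set as the call begins (left out, the last holds). The fingers move at their own pace and stop on an object; "grip_force" is the grip in N (left out, the last holds). Time passes only in rows, so rows that do not move let the fingers close. It gives the time, the measured TCP pose, the force, the opening and the grip force at its end, in the units of the state.
- r.get_obs(): the state, without advancing time (a new reading comes with each control period).
- eyes.grab_frame(name): name is "scene" or "top" or "wrist"; returns (picture, depth): 384x512x3 uint8, red, green, blue; 384x512 float32, m along the optical axis (not along the pixel's ray), 0 where there is no reading.
- eyes.calibration(name): a dict with "fov_y" (degrees; the focal length in pixels is half the picture's height over the tangent of half this angle, whatever the lens; pixels are square), "cx", "cy" (the principal point, pixels), "origin" and "attitude" of the camera in the world; the wrist camera has in their place "tool_from_camera" (4x4, takes a point from camera to tool coordinates, whose origin is the TCP and whose axes are the flange's). Camera axes: x right, y up, looking along -z (the intrinsics and any distortion apply to the point x, -y, -z); pixel columns grow to the right and rows downward; lengths in m; the calibration is good to about 2 mm. The wrist camera is an equidistant fisheye: a pixel r from the principal point sees the ray r / f radians off the axis. A picture is of the moment at which its call begins: read the wrist's pose just before it. calibration takes no time and is no camera call.
- ticket.hand_in(): hands the job in; it is judged then, once.
The state is a dict: "clock": time; "joints": joint angles; "qvel": joint speeds; "tau": joint torques, N m; "tcp_pos": TCP position; "orientation": TCP orientation; "contact_force": force on the tool from outside, world axes, zero at the start; "moment": the same for the moment, N m; "grip_width": finger opening in m; "gripper_force": force on a finger pad.
Only numpy, scipy, OpenCV 4.12 (cv2) and the standard library are available. Lean on these libraries where they do the work, as an engineer would, in place of code of your own. Each camera call takes 0.05 s, during which the arm holds its last target. There are 200 camera calls.

TASK

Set up the mitre box for cutting one side of an eight-sided frame: with a fingertip, push the upright handle of its arm to the left, counting the clicks from square, and leave the arm resting in the third stop without ever letting it run on past that stop. Also push the loose square batten that lies on the bed back flat against the fence and along the fence until its left end butts against the length stop. Only push: do not lift anything, and leave the tools lying around the box where they are.

Things in the scene. Friction and masses are not known exactly. Their poses are not given: they have to be found in the camera images.
- mitre_box: Small cast-aluminium mitre box bolted to the bench. Origin at bench level on the vertical pivot of its arm; x points away from the robot (turned by the box's yaw), y to the left along the fence, z up. Its bed is a flat shelf, top at z = 40 mm, x = -56 to +14 mm, y = -140 to +140 mm.
- fence_face (a point): Point of the fence's front face above the pivot, on the bed (box frame 0, 0, 40 mm). The fence is an upright wall on the bed: front face in the plane x = 0 of the box, 10 mm thick, top at z = 85 mm, in two halves of 124 mm with a 28 mm gap for the saw at the pivot.
- quadrant (a point): Middle (square) notch of the toothed steel arc in front of the bed, 122 mm from the pivot, on its top 13 mm above the bench. The arc is symmetrical about square. A spring roller on the arm drops between its teeth; the notches are the stops, 7.5 degrees (0.1309 rad) apart, five each side of square.
- index_arm (a joint): Arm angle (rad): 0 = square to the fence, pointing at the robot (starts there); positive = handle to the robot's left (+y); limits +-0.69. Stops to the left at 0.131, 0.262, 0.393 (the third), 0.524, 0.654, crests half-way between. At the handle about 9 N climb a crest; then the arm snaps by itself into the next stop, about 10 mm ahead of a slow finger.
- handle (a point): Centre of the arm's upright handle, a black plastic knob of 25 mm diameter from z = 46 to 96 mm above the bench; this point is at z = 72 mm, 153 mm from the pivot, and moves 20 mm along its arc per stop. Between handle and front saw guide the arm is no higher than 28 mm.
- front_guide (a point): Top of the front saw guide, a slotted steel post 20 mm wide and 100 mm high that swings with the arm, 82 mm from the pivot on the handle's side. A like post stands 40 mm behind the pivot, behind the fence.
- stop_face (a point): Where the centre of the batten's left end lies when the batten is against fence and stop: 16 mm in front of the fence, 16 mm above the bed, on the face of the length stop. The stop is a dark steel block, 30 (x) by 14 (y) by 44 mm high, clamped over the fence's left half; the face looks right (-y of the box). Axes are the box's. Its place along the fence varies.
- batten_centre (a point): Centre of the loose square wooden batten, 110 mm long (its y axis) and 32 by 32 mm across, 40 to 80 g. It lies on the bed right of the pivot, 8 to 14 mm off the fence and a little askew, its length roughly along the fence.
- batten_left_end (a point): Centre of the batten's left end face (its +y end), which must meet the length stop.
- batten_right_end (a point): Centre of the batten's right end face (its -y end).
- pliers: Bystander: red-handled pliers lying on the bench, 60 x 175 x 12 mm. Origin under its middle.
- screwdriver_flat: Bystander: red-handled screwdriver lying on the bench, 29 x 206 x 29 mm. Origin under its middle.
- marker: Bystander: black marker pen with a red cap lying on the bench, 18 x 120 x 18 mm. Origin under its middle.
- tape_measure: Bystander: tape measure standing on the bench, 44 x 90 x 69 mm. Origin under its middle.
Mind the look-alikes: they are no part of the job. What is shaped like the part that bears batten_centre but green is not meant.

How it is judged:
By the outcome, as a careful person would: the job done as asked, in the order asked, and still so for the second after the job is handed in, with the robot touching nothing.
It also fails if it takes over 69 s, if anything falls off the work surface, if the arm or the gripper's body presses on something with over 40 N, if the wrist force passes 120 N, or if a joint passes its speed limit or range.

## Working session

There is one attempt and no reset: what is moved stays moved. The work goes in short steps, Python scripts to look and compute and a tool call to move; the robot and the scene stay as the last step left them, time stands still between calls to the robot, and variables do not carry over. Pictures are saved under pics/ and viewed, at most 10 in all, crops included, and the job is handed in when it is done.

Besides the shell and the picture viewer there is one more tool, called after "Call:" by a JSON object that holds its "op" and its "data". arm_command: Moves the arm, as the interface text tells. Its arguments: {"type":"object","properties":{"plan":{"type":"string"},"hand":{"type":"number"},"grip_force":{"type":"number"}},"required":["plan"]}

```bash
mkdir -p pics
cat > h.py <<'E'
import numpy as np,cv2
from bench import r,eyes,ticket
from scipy.spatial.transform import Rotation as R
def cloud(name):
    im,d=eyes.grab_frame(name); c=eyes.calibration(name)
    f=192/np.tan(np.radians(c['fov_y']/2))
    v,u=np.mgrid[0:384,0:512]
    p=np.stack([(u-c['cx'])/f*d,-(v-c['cy'])/f*d,-d],-1)
    A=np.array(c['attitude']); 
    A=A if A.shape==(3,3) else R.from_rotvec(A).as_matrix()
    return im,d,p@A.T+np.array(c['origin'])
E
python3 - <<'E'
from h import *
o=r.get_obs();print({k:np.round(v,3) for k,v in o.items()})
for n in('scene','top','wrist'):
    print(n,eyes.calibration(n))
ims=[]
for n in('top','scene'):
    im,d,P=cloud(n);np.savez(''+n,im=im,d=d,P=P)
    cv2.imwrite(f'pics/{n}.png',cv2.resize(im[...,::-1],(800,600),interpolation=cv2.INTER_CUBIC))
E
```

```text
{'clock': np.float64(0.0), 'joints': array([-1.357,  0.478,  0.022,  1.556, -0.012,  1.109, -0.083]), 'qvel': array([-0.   , -0.   , -0.001, -0.   ,  0.001,  0.001, -0.001]), 'tau': array([-0.0000e+00, -5.9645e+01,  1.6070e+00, -2.8120e+01,  1.2000e-02,
        9.0000e-03, -0.0000e+00]), 'tcp_pos': array([0.213, 0.64 , 0.244]), 'orientation': array([-5.030e-01, -3.101e+00,  3.000e-03]), 'contact_force': array([ 0.181, -0.535,  0.309]), 'moment': array([ 0.031, -0.033, -0.009]), 'gripper_force': np.float64(0.0), 'grip_width': np.float64(0.085)}
scene {'fov_y': 49.934728353224415, 'cx': 264.650251164872, 'cy': 187.9696474680786, 'origin': array([-0.16885077, -0.54295233,  0.99466521]), 'attitude': array([ 0.67421737, -0.33443327, -0.85933155])}
top {'fov_y': 53.90793656179865, 'cx': 265.13875682697494, 'cy': 190.427812194304, 'origin': array([ 0.42683354, -0.03017026,  1.0221961 ]), 'attitude': array([ 0.02593038, -0.06789028, -1.59724333])}
wrist {'fov_y': 65.70646984690485, 'cx': 253.371953156833, 'cy': 189.53863495697314, 'tool_from_camera': array([[ 1.28443618e-03,  9.46016719e-01,  3.24115285e-01,
         8.29860093e-02],
       [ 9.99998600e-01, -1.56268759e-03,  5.98226036e-04,
        -1.82268189e-04],
       [ 1.07242277e-03,  3.24114063e-01, -9.46017402e-01,
        -1.28098261e-01],
       [ 0.00000000e+00,  0.00000000e+00,  0.00000000e+00,
         1.00000000e+00]])}
```

View pics/top.png

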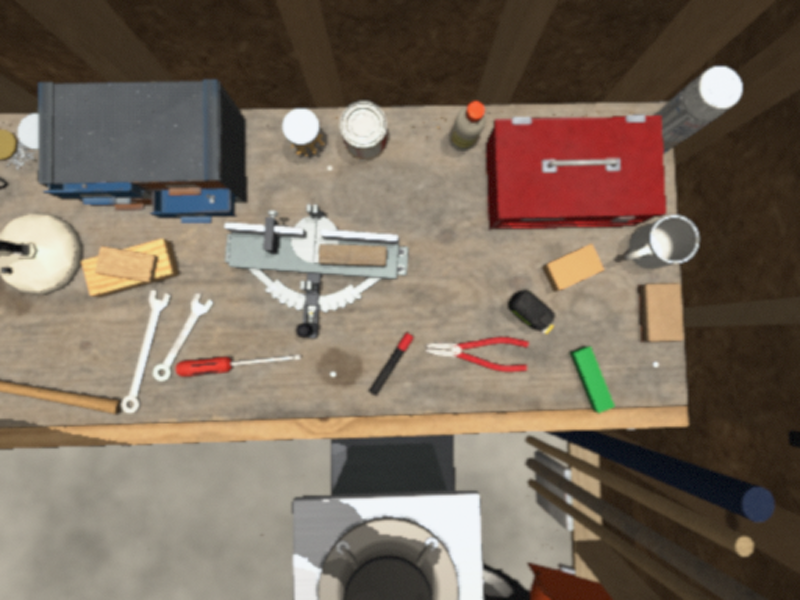

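View pics/scene.png

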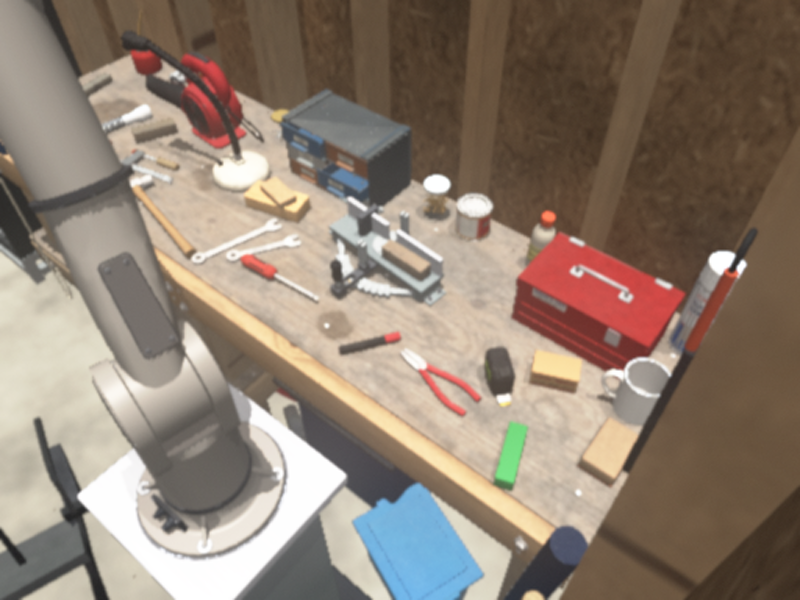

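The top view (800x600) shows the box with its pivot near (314,240), handle at (307,330), batten at (353,254), stop at (270,232). The screwdriver tip is at (300,357) and the marker at (392,362). In the scene view the same box stands at (390,250).

Run:
```python
from h import *
z=np.load('top.npz');im,d,P=z['im'],z['d'],z['P'];s=0.64
reg=np.zeros(d.shape,bool);reg[int(195*s):int(350*s),int(215*s):int(420*s)]=1
reg&=d>0
print('bench z',np.median(P[int(400*s),int(250*s):int(330*s),2]))
hsv=cv2.cvtColor(im,cv2.COLOR_RGB2HSV)
def rect(m,n):
    c=P[m][:,:2];
    q=cv2.minAreaRect((c*1000).astype(np.float32));print(n,m.sum(),'mean',P[m].mean(0).round(4),'zmed',np.median(P[m][:,2]).round(4),'rect',np.round(q[0],1),np.round(q[1],1),round(q[2],2))
    return cv2.boxPoints(q).round(1)
H,S,V=[hsv[...,i].astype(int) for i in range(3)]
Z=P[...,2]
v,u=np.mgrid[0:384,0:512]
# batten: brownish near (353,254)
bm=reg&(S>50)&(H<25)&(Z>.06)&(Z<.08)&(u>310*s)&(v>235*s)&(v<275*s)
print(rect(bm,'batten'))
hm=reg&(Z>.085)&(Z<.11)&(v>310*s);print(rect(hm,'handle'))
fr=reg&(Z>.077)&(Z<.093)&(u>320*s)&(v<250*s);print(rect(fr,'fenceR'))
fl=reg&(Z>.077)&(Z<.093)&(u<300*s)&(v<250*s);print(rect(fl,'fenceL+stop'))
dark=reg&(V<110)&(u<285*s)&(u>255*s)&(v<255*s)&(Z>.06);print(rect(dark,'stop'))
bed=reg&(Z>.033)&(Z<.047)&(v<290*s)&(v>220*s);print(rect(bed,'bed'))
gd=reg&(Z>.09)&(Z<.115)&(v<310*s);
n,l=cv2.connectedComponents(gd.astype(np.uint8))
for i in range(1,n):
    if (l==i).sum()>5:print(rect(l==i,'guide'))
red=(S>150)&((H<8)|(H>172))&(Z<.05)&(v<410*s)&(v>325*s)&(d>0)
n,l=cv2.connectedComponents(red.astype(np.uint8))
for i in range(1,n):
    if (l==i).sum()>15:print(rect(l==i,'red'))
x0,y0,x1,y1=130,120,270,250
cv2.imwrite('pics/crop.png',cv2.resize(im[y0:y1,x0:x1,::-1],(644,598),interpolation=cv2.INTER_CUBIC))
```

```text
bench z -0.000797000614847887
batten 527 mean [0.5556 0.0418 0.0713] zmed 0.0714 rect [555.8  43.3] [106.3  31.1] 88.22
[[538.6  -9.4]
 [569.7 -10.4]
 [573.   95.9]
 [541.9  96.9]]
handle 70 mean [0.4359 0.1199 0.0929] zmed 0.0933 rect [436.1 119.8] [19.1 19.7] 88.69
[[426.  110.5]
 [445.7 110.1]
 [446.1 129.1]
 [426.5 129.6]]
fenceR 218 mean [0.5853 0.0304 0.0839] zmed 0.084 rect [585.8  30.5] [123.5  10.7] 84.54
[[574.6 -30.5]
 [585.3 -31.5]
 [597.   91.4]
 [586.4  92.4]]
fenceL+stop 279 mean [0.6047 0.1879 0.0847] zmed 0.0842 rect [609.  191.2] [130.9  62.6] 59.87
[[549.  150.3]
 [603.2 118.9]
 [668.9 232.1]
 [614.7 263.6]]
stop 83 mean [0.582  0.1675 0.0829] zmed 0.0837 rect [587.2 174.1] [46.9 27.1] 4.93
[[562.7 185.6]
 [565.  158.6]
 [611.8 162.6]
 [609.4 189.6]]
bed 1859 mean [0.5646 0.1254 0.0396] zmed 0.0395 rect [561.8 108.1] [281.2 115.9] 87.9
[[498.7 -30.3]
 [614.5 -34.5]
 [624.8 246.4]
 [509.  250.7]]
guide 13 mean [0.6279 0.1065 0.0967] zmed 0.0977 rect [627.5 106.5] [10.2  4.3] 0.49
[[622.4 108.6]
 [622.4 104.3]
 [632.6 104.3]
 [632.6 108.7]]
guide 17 mean [0.6268 0.09
[... 621 characters left out ...]
7 108.2] [ 4.4 12.5] 81.25
[[499.1 106.9]
 [511.5 105. ]
 [512.2 109.4]
 [499.8 111.3]]
red 59 mean [ 0.4118 -0.0393  0.016 ] zmed 0.0163 rect [412.3 -39.3] [14.6 28.6] 57.36
[[396.3 -37.7]
 [420.4 -53.1]
 [428.3 -40.8]
 [404.2 -25.4]]
red 143 mean [ 0.4071 -0.1924  0.0112] zmed 0.0112 rect [ 407.  -190.7] [114.9  14.8] 89.9
[[ 399.5 -248.2]
 [ 414.3 -248.2]
 [ 414.5 -133.3]
 [ 399.7 -133.3]]
red 143 mean [ 0.3704 -0.1861  0.0109] zmed 0.0109 rect [ 370.3 -187. ] [114.2  15.1] 76.54
[[ 349.7 -240.7]
 [ 364.4 -244.3]
 [ 390.9 -133.2]
 [ 376.2 -129.7]]
red 295 mean [0.3812 0.2981 0.0257] zmed 0.0259 rect [380.5 297.7] [24.4 88.1] 4.4
[[365.  340.7]
 [371.8 252.9]
 [396.1 254.8]
 [389.3 342.6]]
```

View pics/crop.png

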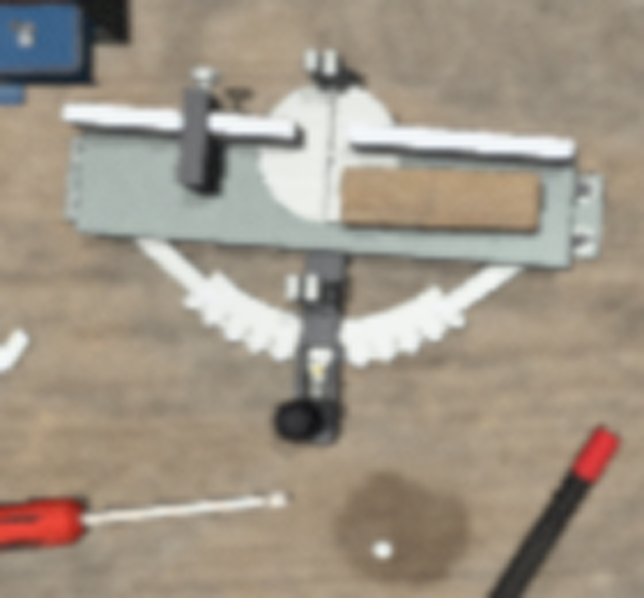

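The crop shows the arm square, handle at (298,420), batten's left end at x≈343, stop face at x≈215. The box yaw is −5.5° with its pivot at (.5876,.1054). I'll now turn the tool into the box axes (tool y = box y, tool x = −box x) and move over to the right of the handle.

Call:
{"op": "arm_command", "data": {"plan": "0 0 0 -6.5;0 0 0 -6.5;-.0231 -.0453 0 0;-.0231 -.0453 0 0;-.0231 -.0453 0 0;-.0231 -.0453 0 0;-.0231 -.0453 0 0;-.0231 -.0453 0 0;-.0231 -.0453 0 0;-.0231 -.0453 0 0;-.0231 -.0453 0 0;-.0231 -.0453 0 0;-.0231 -.0453 0 0;-.0231 -.0453 0 0;0 0 0 0;0 0 0 0", "hand": 1, "grip_force": 40}}

```text
clock: 2.1
tcp_pos: [0.4376, 0.0733, 0.2451]
orientation: [-0.149, -3.137, -0.0]
contact_force: [-0.0, 0.7, -0.2]
grip_width: 0.0004
gripper_force: 0.0
```

```bash
cat >> h.py <<'E'
Pv=np.array([.5876,.1054]);XB=np.array([.9955,-.0955]);YB=np.array([.0955,.9955])
def st():
    o=r.get_obs();d=o['tcp_pos'][:2]-Pv;M=R.from_rotvec(o['orientation']).as_matrix()
    print('t',round(float(o['clock']),2),'box xy mm',round(d@XB*1e3,1),round(d@YB*1e3,1),'z',round(o['tcp_pos'][2]*1e3,1),'tooly deg',round(np.degrees(np.arctan2(M[0,1],M[1,1])),2),'tilt',M[:2,2].round(3),'F',o['contact_force'].round(1),'w',round(float(o['grip_width']),4));return o,M
E
python3 - <<'E'
from h import *
st()
im,d=eyes.grab_frame('wrist');cv2.imwrite('pics/w1.png',cv2.resize(im[...,::-1],(800,600)))
E
```

```text
t 2.1 box xy mm -146.3 -46.2 z 245.1 tooly deg 5.44 tilt [-0.001  0.   ] F [-0.   0.7 -0.2] w 0.0004
```

View pics/w1.png

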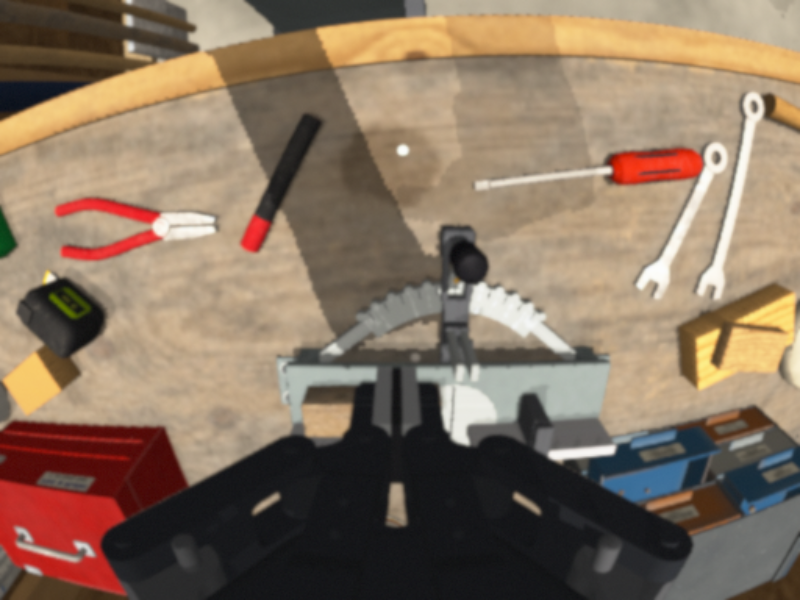

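The wrist view shows the fingertips at (408,370), and the knob at (470,262) to their right, with clear bench below the tips. I'll descend, then approach slowly.

Call:
{"op": "arm_command", "data": {"plan": "0 0 .039 0;0 0 .039 0;0 0 .039 0;0 0 .039 0;0 0 0 0;0 .004 0 0;0 .004 0 0;0 .004 0 0;0 0 0 0"}}

```text
clock: 3.28
tcp_pos: [0.4395, 0.0856, 0.0899]
orientation: [0.148, 3.137, 0.001]
contact_force: [-0.4, 0.2, 0.2]
grip_width: 0.0005
gripper_force: 0.0
```

Call:
{"op": "arm_command", "data": {"plan": "0 .002 0 0;0 .002 0 0;0 .002 0 0;0 0 0 0"}}

```text
clock: 3.78
tcp_pos: [0.4396, 0.091, 0.0892]
orientation: [-0.149, -3.138, 0.0]
contact_force: [-0.3, -0.1, 0.2]
grip_width: 0.0003
gripper_force: 0.0
```

```bash
python3 -c "
from h import *
st()"
```

```text
t 3.77 box xy mm -145.9 -28.5 z 89.2 tooly deg 5.43 tilt [-0. -0.] F [-0.3 -0.1  0.2] w 0.0003
```

Call:
{"op": "arm_command", "data": {"plan": "0 .002 0 0;0 0 0 0"}}

```text
clock: 4.03
tcp_pos: [0.4398, 0.093, 0.0893]
orientation: [-0.149, -3.138, -0.0]
contact_force: [-0.5, 0.6, -0.2]
grip_width: -0.0002
gripper_force: 0.0
```

Call:
{"op": "arm_command", "data": {"plan": "0 .002 0 0;0 0 0 0"}}

```text
clock: 4.28
tcp_pos: [0.44, 0.095, 0.0893]
orientation: [0.149, 3.138, 0.0]
contact_force: [0.3, 0.0, 1.4]
grip_width: -0.0001
gripper_force: 0.0
```

Call:
{"op": "arm_command", "data": {"plan": "0 .002 0 0;0 0 0 0"}}

```text
clock: 4.53
tcp_pos: [0.4401, 0.0962, 0.0892]
orientation: [-0.15, -3.138, 0.001]
contact_force: [-0.1, -2.5, 0.5]
grip_width: 0.0003
gripper_force: 1.5
```

Call:
{"op": "arm_command", "data": {"plan": "0 .002 0 0;0 0 0 0"}}

```text
clock: 4.78
tcp_pos: [0.44, 0.0968, 0.0891]
orientation: [-0.152, -3.137, 0.003]
contact_force: [-0.3, -8.0, 1.4]
grip_width: 0.0
gripper_force: 4.0
```

Call:
{"op": "arm_command", "data": {"plan": "0 .002 0 0;0 0 0 0"}}

```text
clock: 5.03
tcp_pos: [0.4401, 0.0985, 0.0891]
orientation: [-0.152, -3.137, 0.004]
contact_force: [0.1, -8.3, 0.8]
grip_width: -0.0001
gripper_force: 3.8
```

Call:
{"op": "arm_command", "data": {"plan": "0 .002 0 0;0 0 0 0"}}

```text
clock: 5.28
tcp_pos: [0.4404, 0.1023, 0.0892]
orientation: [-0.15, -3.137, 0.001]
contact_force: [-1.7, -2.1, 0.5]
grip_width: -0.0002
gripper_force: 1.3
```

Call:
{"op": "arm_command", "data": {"plan": "0 .002 0 0;0 0 0 0"}}

```text
clock: 5.52
tcp_pos: [0.4411, 0.1056, 0.0893]
orientation: [0.148, 3.138, 0.001]
contact_force: [-0.4, -0.2, 0.6]
grip_width: 0.0001
gripper_force: 0.1
```

Call:
{"op": "arm_command", "data": {"plan": "0 .002 0 0;0 0 0 0"}}

```text
clock: 5.78
tcp_pos: [0.4415, 0.1076, 0.0894]
orientation: [0.148, 3.137, 0.001]
contact_force: [0.3, -0.3, 0.1]
grip_width: -0.0001
gripper_force: 0.0
```

Click 1 has gone over: contact was at finger y_b −23.5 mm and the crest about 10 mm later, as expected. On to stop 2.

Call:
{"op": "arm_command", "data": {"plan": "0 .002 0 0;0 .002 0 0;0 .002 0 0;0 .002 0 0;0 .001 0 0;0 .001 0 0;0 .001 0 0;0 .001 0 0;0 .001 0 0;0 .001 0 0;0 .001 0 0;0 .001 0 0;0 0 0 0"}}

```text
clock: 7.4
tcp_pos: [0.4428, 0.1214, 0.0892]
orientation: [0.152, 3.138, -0.002]
contact_force: [2.0, -4.8, -0.4]
grip_width: 0.0001
gripper_force: 2.1
```

Call:
{"op": "arm_command", "data": {"plan": "0 .001 0 0;0 .001 0 0;0 0 0 0"}}

```text
clock: 7.78
tcp_pos: [0.443, 0.1252, 0.0894]
orientation: [0.149, 3.138, 0.001]
contact_force: [0.9, -1.6, 0.8]
grip_width: 0.0003
gripper_force: 0.6
```

Call:
{"op": "arm_command", "data": {"plan": "0 .001 0 0;0 .001 0 0;0 0 0 0"}}

```text
clock: 8.15
tcp_pos: [0.4427, 0.1273, 0.0892]
orientation: [-0.148, -3.138, -0.001]
contact_force: [0.2, 0.0, 0.4]
grip_width: 0.0003
gripper_force: 0.0
```

Call:
{"op": "arm_command", "data": {"plan": "0 .001 0 0;0 .001 0 0;0 0 0 0"}}

```text
clock: 8.52
tcp_pos: [0.4432, 0.1289, 0.0893]
orientation: [-0.149, -3.138, -0.0]
contact_force: [-0.7, -0.3, -0.7]
grip_width: -0.0002
gripper_force: 0.0
```

```bash
python3 -c "
from h import *
st()"
```

```text
t 8.53 box xy mm -146.0 9.6 z 89.3 tooly deg 5.43 tilt [-0.  0.] F [-0.7 -0.3 -0.7] w -0.0002
```

Click 2 came where predicted. Stop 2 is confirmed, so next is the last crest, predicted at about 25.6 mm.

Call:
{"op": "arm_command", "data": {"plan": "0 .002 0 0;0 .002 0 0;0 .001 0 0;0 .001 0 0;0 .001 0 0;0 .001 0 0;0 .001 0 0;0 .001 0 0;0 .001 0 0;0 .001 0 0;0 0 0 0"}}

```text
clock: 9.9
tcp_pos: [0.444, 0.1367, 0.0891]
orientation: [-0.154, -3.136, 0.006]
contact_force: [0.3, -12.7, 4.5]
grip_width: -0.0002
gripper_force: 6.6
```

Call:
{"op": "arm_command", "data": {"plan": "0 .001 0 0;0 .001 0 0;0 0 0 0"}}

```text
clock: 10.28
tcp_pos: [0.4453, 0.141, 0.0893]
orientation: [0.152, 3.137, -0.002]
contact_force: [3.1, -5.0, -1.0]
grip_width: 0.0
gripper_force: 2.3
```

Call:
{"op": "arm_command", "data": {"plan": "0 .001 0 0;0 .001 0 0;0 0 0 0"}}

```text
clock: 10.65
tcp_pos: [0.4453, 0.1444, 0.0895]
orientation: [0.15, 3.137, 0.0]
contact_force: [2.1, -1.9, 1.3]
grip_width: 0.0001
gripper_force: 1.3
```

```bash
python3 -c "
from h import *
st()"
```

```text
t 10.65 box xy mm -145.4 25.3 z 89.5 tooly deg 5.48 tilt [0.001 0.   ] F [ 2.1 -1.9  1.3] w 0.0001
```

Call:
{"op": "arm_command", "data": {"plan": "0 .001 0 0;0 0 0 0;0 0 0 0"}}

```text
clock: 11.02
tcp_pos: [0.4443, 0.1462, 0.0892]
orientation: [-0.148, -3.137, -0.001]
contact_force: [-0.1, -0.4, -0.6]
grip_width: 0.0001
gripper_force: 0.0
```

Call:
{"op": "arm_command", "data": {"plan": "0 .001 0 0;0 0 0 0;0 0 0 0"}}

```text
clock: 11.4
tcp_pos: [0.4449, 0.1467, 0.0893]
orientation: [-0.149, -3.138, -0.0]
contact_force: [0.9, 0.1, -0.6]
grip_width: 0.0003
gripper_force: 0.0
```

Run:
```python
from h import *
st()
im,d,P=cloud('top');Z=P[...,2]
v,u=np.mgrid[0:384,0:512]
V=im.max(-1)
xb=(P[...,:2]-Pv)@XB;yb=(P[...,:2]-Pv)@YB
m=(d>0)&(xb<-.12)&(xb>-.17)&(abs(yb-.058)<.05)&(Z>.06)
print('hi blob',m.sum())
g=(d>0)&(xb>.025)&(xb<.055)&(abs(yb)<.05)&(Z>.088)&(Z<.115);print('rear guide',xb[g].mean(),yb[g].mean(),g.sum(), np.arctan2(-yb[g].mean(),xb[g].mean()))
im=im[110:270,110:290];cv2.imwrite('pics/c2.png',cv2.resize(im[...,::-1],(675,600)))
```

```text
t 11.4 box xy mm -146.0 27.5 z 89.3 tooly deg 5.43 tilt [-0.  0.] F [ 0.9  0.1 -0.6] w 0.0003
hi blob 1293
rear guide 0.0367942068557308 -0.01514563616945918 32 0.3904927159990897
```

View pics/c2.png

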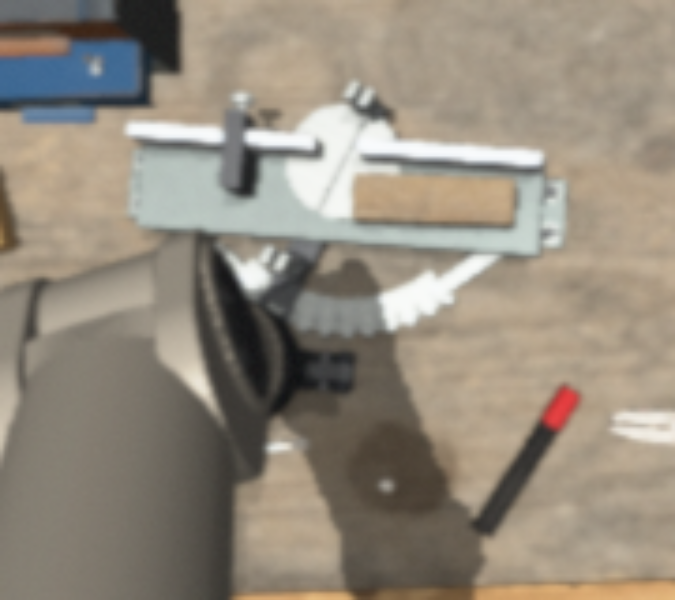

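The picture shows the arm swung left with its rear guide at (365,97). The angle measures 0.39 rad, which is stop 3, and the finger is free of it. I'll withdraw, lift and go to the front of the batten.

Call:
{"op": "arm_command", "data": {"plan": "0 -.01 0 0;0 -.02 0 0;0 0 -.03 0;0 0 -.04 0;-.018 -.015 0 0;-.018 -.015 0 0;-.018 -.015 0 0;-.018 -.015 0 0;0 0 0 0;0 0 .03 0;0 0 .03 0;0 0 .025 0;0 0 .014 0;0 0 0 0"}}

```text
clock: 13.2
tcp_pos: [0.5072, 0.0503, 0.0597]
orientation: [-0.149, -3.136, 0.001]
contact_force: [-0.2, -0.9, -0.3]
grip_width: 0.0001
gripper_force: 0.0
```

```bash
python3 -c "
from h import *
st()"
```

```text
t 13.2 box xy mm -74.8 -62.5 z 59.7 tooly deg 5.42 tilt [-0.002 -0.   ] F [-0.2 -0.9 -0.3] w 0.0001
```

Call:
{"op": "arm_command", "data": {"plan": "-.004 0 0 0;-.004 0 0 0;-.004 0 0 0;-.004 0 0 0;-.002 0 0 0;-.002 0 0 0;-.002 0 0 0;-.002 0 0 0;-.002 0 0 0;-.002 0 0 0;0 0 0 0"}}

```text
clock: 14.58
tcp_pos: [0.5362, 0.0475, 0.0603]
orientation: [0.149, 3.138, -0.0]
contact_force: [0.6, -0.2, -1.3]
grip_width: 0.0002
gripper_force: 0.0
```

Call:
{"op": "arm_command", "data": {"plan": "-.001 0 0 0;-.001 0 0 0;0 0 0 0"}}

```text
clock: 14.95
tcp_pos: [0.5381, 0.0473, 0.0603]
orientation: [0.149, 3.138, 0.0]
contact_force: [-1.2, -0.7, -0.3]
grip_width: -0.0
gripper_force: 0.0
```

Call:
{"op": "arm_command", "data": {"plan": "-.001 0 0 0;-.001 0 0 0;0 0 0 0"}}

```text
clock: 15.32
tcp_pos: [0.5393, 0.0472, 0.0602]
orientation: [-0.149, -3.137, 0.0]
contact_force: [-3.7, 0.3, 1.7]
grip_width: -0.0001
gripper_force: 1.5
```

```bash
python3 -c "
from h import *
st()"
```

```text
t 15.32 box xy mm -42.5 -62.6 z 60.2 tooly deg 5.44 tilt [-0.001  0.   ] F [-3.7  0.3  1.7] w -0.0001
```

Call:
{"op": "arm_command", "data": {"plan": "-.001 0 0 0;-.001 0 0 0;0 0 0 0;0 0 0 0"}}

```text
clock: 15.82
tcp_pos: [0.5394, 0.0471, 0.0598]
orientation: [-0.148, -3.133, 0.0]
contact_force: [-8.3, 1.1, 5.8]
grip_width: -0.0005
gripper_force: 4.3
```

Run:
```python
from h import *
st()
```

```text
t 15.82 box xy mm -42.5 -62.6 z 59.8 tooly deg 5.43 tilt [-0.005  0.   ] F [-8.3  1.1  5.8] w -0.0005
```

Flush: the force rises with no further motion. Now to the right end of the batten.

Call:
{"op": "arm_command", "data": {"plan": ".01 0 0 0;.015 0 0 0;0 0 -.04 0;0 0 -.03 0;-.012 -.024 0 0;-.012 -.024 0 0;-.012 -.022 0 0;-.012 -.022 0 0;0 0 0 0;0 0 .04 0;0 0 .03 0;0 0 0 0"}}

```text
clock: 17.32
tcp_pos: [0.5537, -0.0455, 0.0585]
orientation: [-0.147, -3.133, -0.0]
contact_force: [0.5, 1.0, -0.4]
grip_width: -0.0002
gripper_force: 0.0
```

Run:
```python
from h import *
st()
im,d,P=cloud('top');Z=P[...,2]
xb=(P[...,:2]-Pv)@XB;yb=(P[...,:2]-Pv)@YB
hsv=cv2.cvtColor(im,cv2.COLOR_RGB2HSV).astype(int)
m=(d>0)&(hsv[...,1]>50)&(hsv[...,0]<25)&(Z>.06)&(Z<.08)&(xb>-.06)&(xb<.02)&(abs(yb)<.15)
print(m.sum(),cv2.minAreaRect(np.c_[xb[m],yb[m]].astype(np.float32)*1000))
```

```text
t 17.32 box xy mm -19.3 -153.5 z 58.5 tooly deg 5.38 tilt [-0.005  0.   ] F [ 0.5  1.  -0.4] w -0.0002
296 ((-15.840967178344727, -42.9875373840332), (61.58488845825195, 31.527206420898438), 89.64482879638672)
```

Call:
{"op": "arm_command", "data": {"plan": "0 .006 0 0;0 .006 0 0;0 .004 0 0;0 .003 0 0;0 .003 0 0;0 .003 0 0;0 .003 0 0;0 .003 0 0;0 .003 0 0;0 .003 0 0;0 .003 0 0;0 .003 0 0;0 .003 0 0;0 .003 0 0;0 .003 0 0;0 .003 0 0;0 .003 0 0;0 .003 0 0;0 .003 0 0;0 0 0 0"}}

```text
clock: 19.88
tcp_pos: [0.5622, 0.0174, 0.0603]
orientation: [-0.148, -3.138, -0.0]
contact_force: [0.5, -0.6, 0.4]
grip_width: 0.0002
gripper_force: 0.0
```

Call:
{"op": "arm_command", "data": {"plan": "0 .003 0 0;0 .003 0 0;0 .003 0 0;0 .003 0 0;0 .003 0 0;0 .002 0 0;0 0 0 0"}}

```text
clock: 20.75
tcp_pos: [0.5638, 0.0341, 0.0603]
orientation: [0.148, 3.138, 0.0]
contact_force: [0.6, -1.0, -0.3]
grip_width: -0.0
gripper_force: 0.0
```

```bash
cat > b.py <<'E'
from h import *
st()
im,d,P=cloud('top');Z=P[...,2]
xb=(P[...,:2]-Pv)@XB;yb=(P[...,:2]-Pv)@YB
hsv=cv2.cvtColor(im,cv2.COLOR_RGB2HSV).astype(int)
m=(d>0)&(hsv[...,1]>50)&(hsv[...,0]<25)&(Z>.06)&(Z<.08)&(xb>-.06)&(xb<.02)&(abs(yb)<.15)
print(m.sum(),cv2.minAreaRect(np.c_[xb[m],yb[m]].astype(np.float32)*1000), 'left end',np.percentile(yb[m],99.5))
g=(d>0)&(xb>.025)&(xb<.055)&(abs(yb)<.05)&(Z>.088)&(Z<.115);print('arm', np.arctan2(-yb[g].mean(),xb[g].mean()))
E
python3 b.py
```

```text
t 20.75 box xy mm -16.9 -73.2 z 60.3 tooly deg 5.41 tilt [0. 0.] F [ 0.6 -1.  -0.3] w -0.0
1 ((-4.006394863128662, 47.511688232421875), (0.0, 0.0), 0.0) left end 0.04751168993518988
arm nanb.py:8: RuntimeWarning: Mean of empty slice.
  g=(d>0)&(xb>.025)&(xb<.055)&(abs(yb)<.05)&(Z>.088)&(Z<.115);print('arm', np.arctan2(-yb[g].mean(),xb[g].mean()))
  ret = ret.dtype.type(ret / rcount)
```

Left end is at about +48 mm and the stop is near 57. I'll feel for it.

Call:
{"op": "arm_command", "data": {"plan": "0 .002 0 0;0 .002 0 0;0 .001 0 0;0 .001 0 0;0 0 0 0"}}

```text
clock: 21.42
tcp_pos: [0.5644, 0.04, 0.0603]
orientation: [0.149, 3.138, 0.0]
contact_force: [-0.4, -0.2, 0.7]
grip_width: -0.0002
gripper_force: 0.0
```

Call:
{"op": "arm_command", "data": {"plan": "0 .001 0 0;0 .001 0 0;0 0 0 0"}}

```text
clock: 21.8
tcp_pos: [0.5645, 0.042, 0.0603]
orientation: [-0.149, -3.138, -0.0]
contact_force: [0.7, -0.0, 0.6]
grip_width: -0.0
gripper_force: 0.0
```

Call:
{"op": "arm_command", "data": {"plan": "0 .001 0 0;0 .001 0 0;0 0 0 0"}}

```text
clock: 22.18
tcp_pos: [0.5646, 0.0432, 0.0603]
orientation: [-0.15, -3.138, 0.001]
contact_force: [-0.8, -3.0, 0.9]
grip_width: 0.0
gripper_force: 1.3
```

Call:
{"op": "arm_command", "data": {"plan": "0 .001 0 0;0 .001 0 0;0 0 0 0"}}

```text
clock: 22.55
tcp_pos: [0.5646, 0.0433, 0.0603]
orientation: [-0.152, -3.137, 0.004]
contact_force: [-1.4, -7.9, 1.6]
grip_width: -0.0004
gripper_force: 3.8
```

Butted against the stop: the finger is at y_b −64 and the force rises without motion. I'll back off, rise, and check the result from above.

Call:
{"op": "arm_command", "data": {"plan": "0 -.005 0 0;0 -.015 0 0;0 0 -.04 0;0 0 -.04 0;0.02 -.04 0 0;0.02 -.05 0 0;0.02 -.05 0 0;0.02 -.05 0 0;0 -.05 0 0;0 -.05 0 0;0 0 0 0"}}

```text
clock: 23.92
tcp_pos: [0.4544, -0.2601, 0.1408]
orientation: [0.161, 3.137, -0.003]
contact_force: [0.7, -0.3, 0.5]
grip_width: -0.0002
gripper_force: 0.0
```

```bash
cat >> b.py <<'E'
im=im[110:230,130:280];cv2.imwrite('pics/c3.png',cv2.resize(im[...,::-1],(750,600),interpolation=cv2.INTER_CUBIC))
E
python3 b.py
```

```text
t 23.93 box xy mm -97.7 -376.6 z 140.8 tooly deg 5.86 tilt [ 0.001 -0.002] F [ 0.7 -0.3  0.5] w -0.0002
564 ((-15.830450057983398, 4.623252868652344), (110.78301239013672, 32.765506744384766), 89.93138122558594) left end 0.05947194896551439
arm 0.3941242491872856
```

View pics/c3.png

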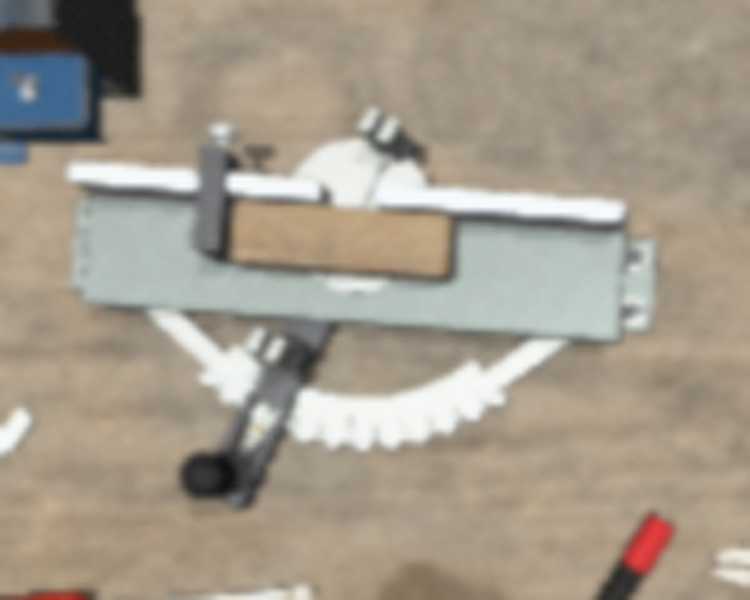

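The picture shows the batten flush along the fence (0.07° off, face at 0) with its left end against the stop at (230,235). The arm rests at 0.394 rad, and the tools have not moved.

```bash
python3 -c "
from h import *
print(ticket.hand_in())"
```

```text
the job is handed in; nothing more can be done
None
```

The job is handed in: the arm rests in the third stop to the left (measured 0.394 rad, one crest at a time, not run past), and the batten lies flat against the fence with its left end butted on the length stop, at about 24 s on the robot's clock.

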